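# Check the float balance with the 500 g weight, arrest plunger held back

### The arm

A 7-joint arm with a two-finger parallel gripper is mounted at the origin on the work surface. World frame = base frame: x ahead of the robot, y to its left, z up, the work surface at z = 0. Lengths are in m, angles in rad, forces in N, time in s.
With the tool pointing down it reaches from about 0.425 to 1.025 m from the base axis. Payload 3.6 kg.
Tool frame: the origin (TCP) lies at the very end of the fingers, on their centre line; the grasp point (between the pads) lies 19 mm behind it; z points along the fingers, y is the direction in which the jaws open and shut (so a half turn about z gives the same grasp; the last joint's range is limited). The gripper opens to 85 mm and grips with 20 to 120 N. Pads are 22 mm wide; open, the fingers measure 114 mm over their backs; the gripper's body (76 mm by 85 mm) begins 54 mm behind the grasp point. The pads swing forward as they close: fully open they stand 13 mm farther back than shut.
Start: joints at [1.23, 0.591, 0.048, 1.609, -0.033, 0.943, -0.034], TCP at [0.177, -0.703, 0.231] pointing down, gripper open.
Joint ranges: [-2.69, 2.69], [-0.47, 2.24], [-1.27, 1.36], [0.19, 2.51], [-1.53, 4.68], [0.08, 2.07], [-3.09, 3.09]. Speed limits (rad/s): [2.57, 2.57, 3.14, 3.14, 3.14, 3.14, 3.14].

### API

Orientations are given as a unit quaternion [w, x, y, z].
In Python, from bench import * gives the robot as it stands.
- The arm moves only by the shell command python3 -m crank 'ROWS' [OPENING] [FORCE]. ROWS is JSON, one flat list of numbers, 6 for each row, row after row: the shift along the tool's x, y, z in m, then the turn, a rotation vector about the tool's x, y, z in degrees. In form: [dx, dy, dz, ax, ay, az, dx, dy, dz, ax, ay, az, ...]. A call has 1 to 12 rows; each row shifts and turns the commanded pose from where the row before left it, along the tool's axes as they then stand; what a row does not reach is not made up. A row lasts 1/12 s, in which the tool goes at most 41.7 mm and 7.16 degrees, less where a joint would pass 70% of its speed; a pose out of reach is approached as far as the arm can. A call is refused whole if a number of a shift passes 0.0417 or a number of a turn 7.16, either way. A call with a gripper value outside its range is refused whole. OPENING is the finger opening in m, from 0 to 0.0854, set as the call begins (- or left out, the last holds). The fingers move at their own pace and stop on an object; FORCE is the grip in N (left out, the last holds). Time passes only in rows, so rows that do not move let the fingers close. It gives the time, the measured TCP pose, the force and the opening at its end, in the units of the state.
- sense(): the state, without advancing time (a new reading comes with each control period).
- grab_frame(name): name is "scene" or "top"; returns (picture, depth): 400x640x3 uint8, blue, green, red; 400x640 float32, m along the optical axis (not along the pixel's ray), 0 where there is no reading.
- calibration(name): a dict with "fx", "fy", "cx", "cy" (pixels), "R" (3x3) and "t" (3): a world point X has camera coordinates R X + t. Camera axes: x right, y down, z forward; pixel columns grow to the right and rows downward; lengths in m; the calibration is good to about 2 mm. A picture is of the moment at which its call begins. calibration takes no time and is no camera call.
- hand_in(): hands the job in, once; it reports no verdict.
The state is a dict: "time": time; "joint_positions": joint angles; "joint_velocities": joint speeds; "effort": joint torques, N m; "tcp_pos": TCP position; "ee_rot": TCP orientation; "contact_force": force on the tool from outside, world axes, zero at the start; "ft_torque": the same for the moment, N m; "opening": opening from 0.0 (shut) to 1.0 (fully open).
Only numpy, scipy, OpenCV 4.12 (cv2) and the standard library are available. Lean on these libraries where they do the work, as an engineer would, in place of code of your own. Each camera call takes 0.05 s, during which the arm holds its last target.

### The job

Check the bench balance before the floats are weighed on it: while its pan is still locked, take the 500 g check weight (the largest of the three in the tray) and stand it upright in the middle of the pan, then let it go. Then pull the knob of the balance's spring-loaded locking plunger straight back to its stop and keep holding it there, so that the pan sinks free under the weight and the dial can be read; finish still holding the plunger back. Do not pull the plunger before the weight stands on the pan, and leave the other weights and things on the bench where they are.

Things in the scene. Friction and masses are not known exactly. Their poses are not given: they have to be found in the camera images.
- balance: Grey bench spring balance, fixed: base plate 160 x 325 mm, 24 mm high; box housing 78 mm high under the round steel pan; on the +y side a tilted dial drum 140 mm across, up to 175 mm high, 85 to 225 mm from the origin. Origin on the bench under the pan's centre, z up. The locking plunger sticks out level on the -y side, its axis 60 mm above the bench; the operator's side is -x.
- pan_top (a point): Centre of the flat top face of the round steel pan, 120 mm diameter, 112 mm above the bench while locked, with an engraved centring ring of 46 mm diameter. The pan can only move up and down, on a spring.
- pan (a joint): Travel of the pan in m, positive down, 0 as locked. The plunger's 8 mm pin in a 9 mm hole of a tongue under the pan's -y edge blocks it within 1 mm. Unlocked and empty it floats at 0; spring 400 N/m, damped, stops at -2 and +16 mm: with 500 g it settles about 12 mm down within a second.
- plunger_knob (a point): Middle of the head of the plunger's round black ribbed knob: head 30 mm diameter, 20 mm long, axis level, 60 mm above the bench, along the balance's y. Seated, this point is 118 mm from the pan's centre towards the balance's -y, clear of base and pan. Towards the pan follow an 8 mm long neck of 20 mm, a sleeve 19 mm across, 16 mm long, and a bracket plate 50 mm wide, up to 80 mm high.
- plunger (a joint): Pull of the plunger in m: 0 seated, grows as the knob is pulled along the balance's -y, 0.014 at its stop; the pin leaves the seat hole at about 0.008, when a loaded pan drops with a small jolt. A spring (7 N seated, 14 N at the stop) drives it back when let go; there is no catch. Pull along the axis; grip firmly (40 N or more).
- weight_500: The largest check weight: polished steel, 500 g, upright round body 40 mm diameter and 44 mm high, neck 20 mm, on top a grip knob 27 mm diameter from 53.5 to 68 mm height. Origin at the centre of its underside, z up.
- weight_200: 200 g check weight of the same shape: 29.5 mm diameter, 50 mm high overall. Origin at the centre of its underside. To be left alone.
- weight_100: 100 g check weight of the same shape: 23.5 mm diameter, 40 mm high overall. Origin at the centre of its underside. To be left alone.
- tray: Open wooden tray, fixed, 250 mm (its x) x 100 mm (its y) x 20 mm high, floor and walls 7 mm thick, in which the three weights stand in a row along its x, about 80 mm apart, in any order. Origin at the centre of its underside.
- float: Stainless level-gauge float standing on end, 50 mm diameter, 108 mm high, origin at the centre of its underside. To be left alone.
- flange: Loose steel flange lying flat, 95 mm diameter, 17 mm thick, origin at the centre of its underside. To be left alone.
- hammer: Hammer lying on the bench. To be left alone.
- brush: Brush lying on the bench. To be left alone.
- magnet: Triangular welding magnet lying flat, about 80 mm, 12 mm thick. To be left alone.
There are look-alikes about, which are no part of the job. Leave any black or green look-alike of the weight_500 alone.

How it is judged:
On the way:
1. the 500 g weight stands upright and let go in the middle of the pan (within 10 mm), the plunger still seated (horizontal distance between weight_500 and pan_top below 0.01 m and angle between weight_500's own z axis and vertical below 0.08 rad and contact force between weight_500 and pan above 3 N and contact force between the fingers and weight_500 below 0.1 N and linear speed of weight_500 below 0.02 m/s and value of joint plunger below 0.002 m), for 0.2 s.
At the end, for the whole second after the job is handed in: The gripper holds the plunger at least 12 mm back of its 14 mm (fingers press on it with over 5 N); the pan has sunk 10 to 14.5 mm and is at rest; the 500 g weight stands upright on it, within 10 mm of its centre, not touched by the fingers (horizontal distance between weight_500 and pan_top below 0.01 m and angle between weight_500's own z axis and vertical below 0.08 rad and contact force between weight_500 and pan above 3 N and contact force between the fingers and weight_500 below 0.1 N and linear speed of weight_500 below 0.02 m/s and value of joint plunger above 0.012 m and contact force between the fingers and plunger above 5 N and value of joint pan between 0.01 and 0.0145 m and velocity of joint pan between -0.01 and 0.01 m/s); the arm keeps its last pose, push and grip.
It fails at once if the plunger is pulled (over 4 mm) while the 500 g weight does not stand on the pan (value of joint plunger above 0.004 m and (horizontal distance between weight_500 and pan_top above 0.04 m or z of weight_500 in the frame of pan_top above 0.012 m)).
It fails at once if another weight or a thing lying by is moved by more than 15 mm (distance of any of weight_200, weight_100, float, flange, hammer, brush, magnet from where it was at the start of the episode above 0.015 m).
It also fails if it takes over 48 s, if anything falls off the work surface, if the arm or the gripper's body presses on something with over 40 N, if the wrist force passes 120 N, or if a joint passes its speed limit or range.

## Working session

There is one attempt and no reset: what is moved stays moved. The work goes in short steps, Python scripts to look and compute and a shell command to move; the robot and the scene stay as the last step left them, time stands still between calls to the robot, and variables do not carry over. Pictures are saved under pics/ and viewed, and the job is handed in when it is done.

```bash
ls; mkdir -p pics; python3 - <<'E'
from bench import *
import cv2,numpy as np
s=sense();print({k:np.round(v,3).tolist() for k,v in s.items()})
for n in("scene","top"):
    p,d=grab_frame(n);cv2.imwrite(f"pics/{n}0.png",p);np.save(f"pics/{n}0.npy",d);c=calibration(n);print(n,{k:np.round(v,4).tolist() for k,v in c.items()})
E
```

```text
pics
{'time': 0.0, 'joint_positions': [1.231, 0.592, 0.048, 1.61, -0.033, 0.943, -0.034], 'joint_velocities': [-0.0, 0.001, -0.0, -0.0, -0.001, 0.001, -0.0], 'effort': [-0.001, -54.87, 1.547, -19.812, 0.01, 0.009, 0.0], 'tcp_pos': [0.177, -0.702, 0.23], 'ee_rot': [-0.001, 0.992, 0.123, -0.0], 'contact_force': [-0.356, -0.23, -0.819], 'ft_torque': [-0.052, 0.02, -0.078], 'opening': 1.002}
scene {'fx': 384.0545, 'fy': 384.0545, 'cx': 321.027, 'cy': 195.8369, 'R': [[0.1858, 0.9825, 0.0131], [0.7437, -0.1319, -0.6554], [-0.6422, 0.1315, -0.7552]], 't': [-0.086, -0.3506, 1.5061]}
top {'fx': 414.3862, 'fy': 414.3862, 'cx': 321.1809, 'cy': 202.6919, 'R': [[-0.0258, -0.9996, 0.007], [-0.9935, 0.0249, -0.1111], [0.1108, -0.0098, -0.9938]], 't': [0.0029, 0.5694, 1.2787]}
```

View pics/scene0.png

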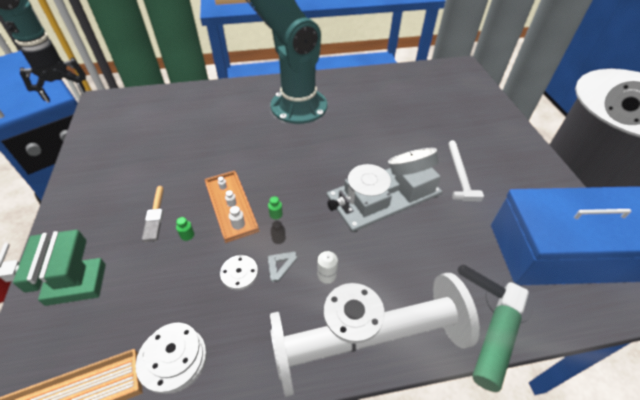

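View pics/top0.png

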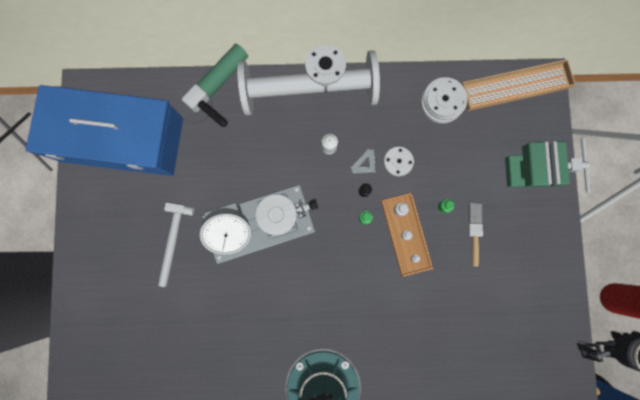

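```bash
cat > h.py <<'E'
from bench import *
import cv2,numpy as np
def ray(n,uv):
    c=calibration(n);R=np.array(c["R"]);t=np.array(c["t"])
    o=-R.T@t;d=R.T@np.array([(uv[0]-c["cx"])/c["fx"],(uv[1]-c["cy"])/c["fy"],1]);return o,d
def plane(n,uv,z):
    o,d=ray(n,uv);return o+d*(z-o[2])/d[2]
def tri(a,b):
    (o1,d1),(o2,d2)=ray("scene",a),ray("top",b)
    s=np.linalg.lstsq(np.c_[d1,-d2],o2-o1,rcond=None)[0]
    p,q=o1+s[0]*d1,o2+s[1]*d2;return (p+q)/2,np.linalg.norm(p-q)
def crop(img,x,y,w,h,k,out):
    cv2.imwrite(out,cv2.resize(img[y:y+h,x:x+w],None,fx=k,fy=k,interpolation=cv2.INTER_CUBIC))
E
python3 - <<'E'
from h import *
s=cv2.imread("pics/scene0.png");t=cv2.imread("pics/top0.png")
crop(s,195,160,100,90,6,"pics/c1.png");crop(t,350,170,120,110,5,"pics/c2.png")
crop(s,315,135,130,95,6,"pics/c3.png");crop(t,195,175,130,95,6,"pics/c4.png")
E
```

```text
(no output)
```

View pics/c1.png

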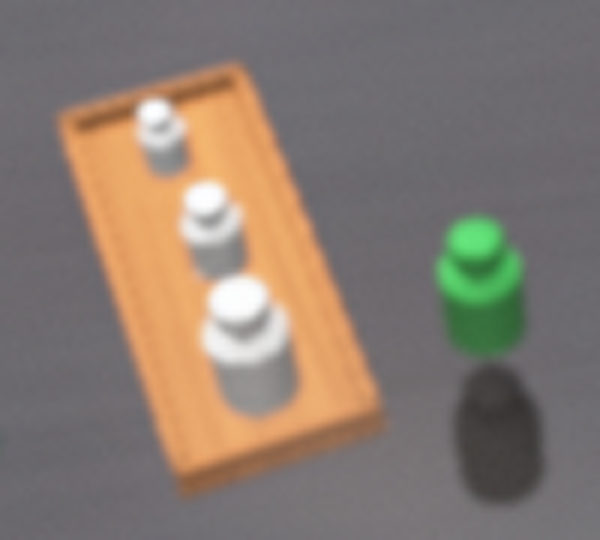

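View pics/c2.png

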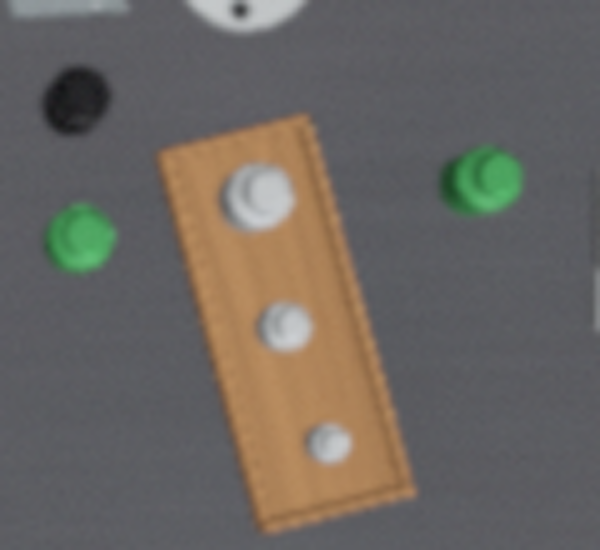

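View pics/c3.png

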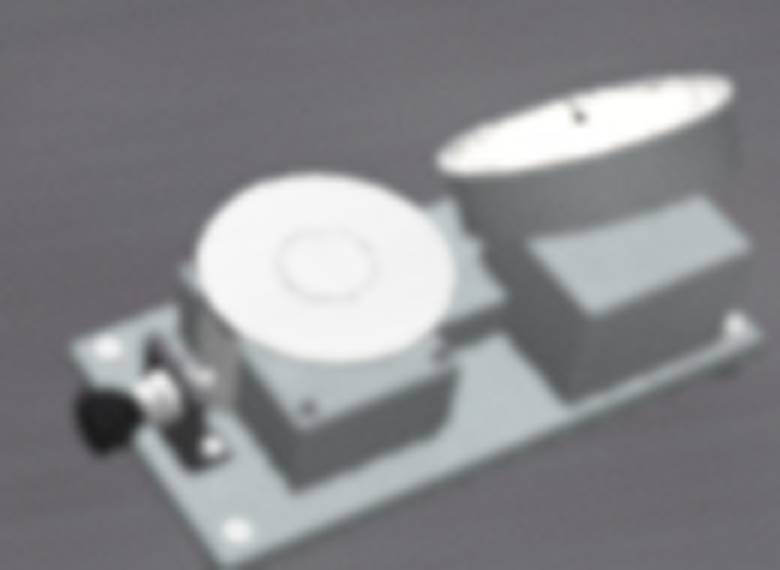

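View pics/c4.png

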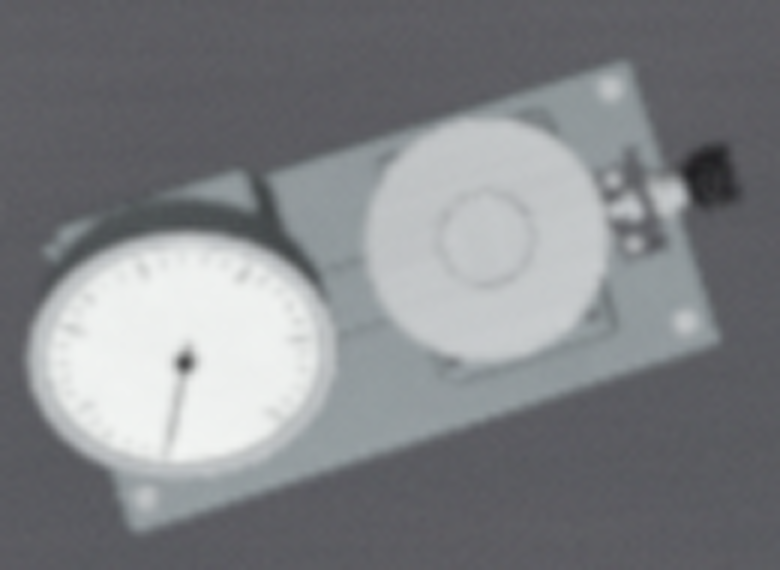

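```bash
python3 - <<'E'
from h import *
np.set_printoptions(precision=4,suppress=True)
s=cv2.imread("pics/scene0.png");t=cv2.imread("pics/top0.png")
def rep(name,a,b,zc):
    p,e=tri(a,b);print(name,"tri",p,"gap",round(e,4),"| planes z=",zc,plane("scene",a,zc)[:2],plane("top",b,zc)[:2])
def blob(im,box,f):
    x,y,w,h=box;g=im[y:y+h,x:x+w].astype(int);m=f(g).astype(np.uint8)
    n,l,st,c=cv2.connectedComponentsWithStats(m);i=1+np.argmax(st[1:,4])
    k,_=cv2.findContours((l==i).astype(np.uint8),cv2.RETR_EXTERNAL,cv2.CHAIN_APPROX_NONE)
    el=cv2.fitEllipse(max(k,key=len));print(box,st[i,4],"cent",c[i]+[x,y],"ell",np.array(el[0])+[x,y],el[1])
    return np.array(el[0])+[x,y]
a=blob(s,(340,158,60,45),lambda g:g.min(2)>215)
b=blob(t,(250,190,50,50),lambda g:(g.min(2)>188)&(abs(g[...,0]-g[...,2])<9))
rep("pan",a,b,.112); rep("ring",(369.3,179.3),(276.2,214.7),.112)
a=blob(s,(322,192,20,22),lambda g:g.max(2)<50)
b=blob(t,(305,195,17,18),lambda g:g.max(2)<50)
rep("knob",a,b,.06)
a=blob(s,(226,200,16,17),lambda g:g.min(2)>225)
rep("w500",a,(403.4,208),.075)
rep("w500h",(234.7,209.5),(403.4,208),.075)
rep("w200",(195+206/6,160+200/6),(350+290/5,170+324/5),.057)
# base plate side corners (z=.024) in top: c4 
cs=[(628,62),(718,340),(138,533)]
P=[plane("top",(195+x/6,175+y/6),.024) for x,y in cs];print(P)
print("edges ang",[np.degrees(np.arctan2(*(P[j]-P[i])[[1,0]])) for i,j in((0,1),(1,2))], np.linalg.norm(P[1]-P[0]),np.linalg.norm(P[2]-P[1]))
# tray corners z=.02
P=[plane("top",(350+x/5,170+y/5),.02) for x,y in((160,152),(312,115),(415,493),(262,532))];print(P)
E
```

```text
(340, 158, 60, 45) 999 cent [369.0591 179.4515] ell [369.0439 179.4694] (29.04711151123047, 41.63758850097656)
(250, 190, 50, 50) 1058 cent [275.7836 214.8043] ell [275.7565 214.6721] (37.2122802734375, 37.756656646728516)
pan tri [0.5284 0.1253 0.1109] gap 0.0016 | planes z= 0.112 [0.5295 0.1257] [0.528  0.1244]
ring tri [0.5284 0.1248 0.1117] gap 0.0036 | planes z= 0.112 [0.529  0.1266] [0.5279 0.1231]
(322, 192, 20, 22) 66 cent [332.3788 204.6667] ell [332.3872 204.6878] (8.117173194885254, 8.948232650756836)
(305, 195, 17, 18) 30 cent [312.1    203.0667] ell [312.0464 203.1637] (4.810066223144531, 6.869157314300537)
knob tri [0.5645 0.015  0.064 ] gap 0.004 | planes z= 0.06 [0.5609 0.0139] [0.5653 0.017 ]
(226, 200, 16, 17) 45 cent [234.0889 209.4667] ell [234.0734 209.4757] (5.382089614868164, 8.415865898132324)
w500 tri [ 0.5418 -0.2619  0.0748] gap 0.0002 | planes z= 0.075 [ 0.542  -0.2618] [ 0.5418 -0.262 ]
w500h tri [ 0.5419 -0.2611  0.0747] gap 0.0019 | planes z= 0.075 [ 0.5424 -0.2601] [ 0.5418 -0.262 ]
w200 tri [ 0.4604 -0.276   0.0544] gap 0.0009 | planes z= 0.057 [ 0.4629 -0.2752] [ 0.4603 -0.2759]
[array([0.6276, 0.0556, 0.024 ]), array([0.4787, 0.0113, 0.024 ]), array([0.3861, 0.3156, 0.024 ])]
edges ang [np.float64(-163.42382532920942), np.float64(106.92482473716676)] 0.1554261530217036 0.318042015746762
[array([ 0.5731, -0.2062,  0.02  ]), array([ 0.5945, -0.3047,  0.02  ]), array([ 0.3535, -0.3574,  0.02  ]), array([ 0.3319, -0.26  ,  0.02  ])]
```

Candidates for the 500 g weight, in top-view pixels:
- Steel weights in the tray: (403,208), (408,235) and (416,258).
- Green look-alikes: (366,217) and (447,206).
- Black look-alike: (365,190).

The steel one at (403,208), or scene (235,209), fits. It is in the tray, it is steel, and it is clearly the largest of the three, as the enlarged crops confirm. The crops also show the pan centre at top (276,215) and the plunger knob at top (313,204).

My start turn already puts the jaws across the row.

```bash
python3 -m crank '[0.03,-0.022,0.004,0,0,0,0.03,-0.022,0.004,0,0,0,0.03,-0.022,0.004,0,0,0,0.03,-0.022,0.004,0,0,0,0.03,-0.022,0.004,0,0,0,0.03,-0.022,0.004,0,0,0,0.03,-0.022,0.004,0,0,0,0.03,-0.022,0.004,0,0,0,0.03,-0.022,0.004,0,0,0,0.03,-0.022,0.004,0,0,0,0.03,-0.022,0.004,0,0,0,0.03,-0.022,0.004,0,0,0]' 0.06 60
```

```text
time: 1.1
tcp_pos: [0.4623, -0.3574, 0.1829]
ee_rot: [-0.0, 0.992, 0.123, -0.0]
contact_force: [0.3, 0.5, 0.9]
opening: 0.7
```

```bash
python3 -m crank '[0.0252,-0.0183,0.0157,0,0,0,0.0252,-0.0183,0.0157,0,0,0,0.0252,-0.0183,0.0157,0,0,0,0.0252,-0.0183,0.0157,0,0,0,0,0,0,0,0,0,0,0,0,0,0,0]'
python3 - <<'E'
from h import *
for n in("scene","top"):
    p,d=grab_frame(n);cv2.imwrite(f"pics/{n}1.png",p)
    if n=="scene":crop(p,180,120,130,110,6,"pics/d1.png")
    else:crop(p,340,160,130,120,5,"pics/d2.png")
s=sense();print(s["tcp_pos"])
c=calibration("scene")
E
```

```text
time: 1.6
tcp_pos: [0.5424, -0.2602, 0.119]
ee_rot: [-0.001, 0.992, 0.126, -0.001]
contact_force: [0.1, -0.6, -0.7]
opening: 0.707
[ 0.54086833 -0.2642396   0.12031874]
```

View pics/d1.png

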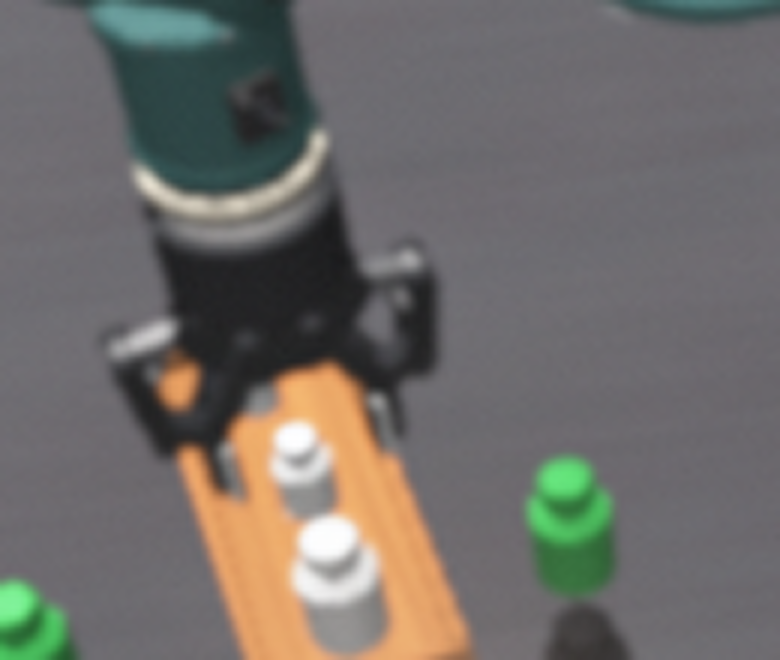

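View pics/d2.png

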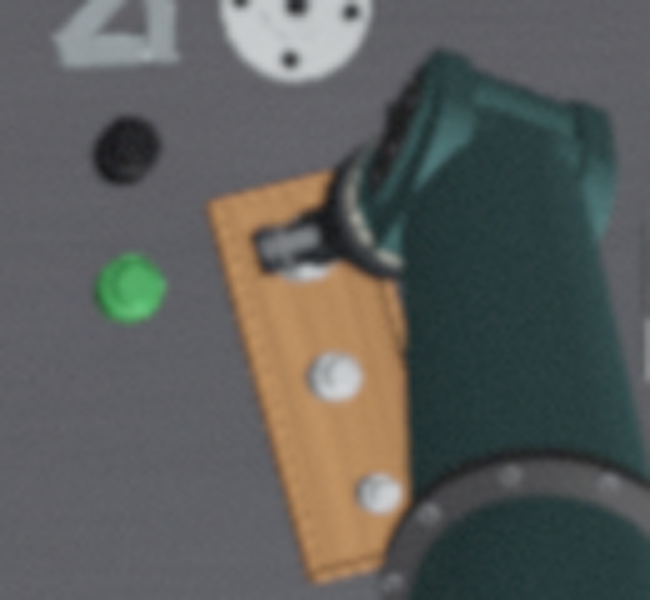

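```bash
python3 - <<'E'
from h import *
print(plane("scene",(232.3,197.5),.124),sense()["tcp_pos"])
print(plane("scene",(234.4,209.5),.075))
E
python3 -m crank '[0,0,0.015,0,0,0,0,0,0.015,0,0,0,0,0,0,0,0,0]'
python3 -m crank '[0,0,0,0,0,0]'
```

```text
[ 0.54076028 -0.25882911  0.124     ] [ 0.54086833 -0.2642396   0.12031874]
[ 0.54224115 -0.26093229  0.075     ]
time: 1.95
tcp_pos: [0.5388, -0.265, 0.089]
ee_rot: [-0.0, 0.993, 0.121, -0.002]
contact_force: [0.0, -0.3, -0.7]
opening: 0.703
time: 2.03
tcp_pos: [0.5401, -0.2651, 0.0905]
ee_rot: [0.0, 0.993, 0.122, -0.001]
contact_force: [1.1, -0.4, 0.0]
opening: 0.704
```

```bash
python3 -m crank '[0.0027,-0.0024,0.012,0,0,0,0,0,0.012,0,0,0,0,0,0.011,0,0,0,0,0,0,0,0,0,0,0,0,0,0,0]'
python3 - <<'E'
from h import *
p,d=grab_frame("scene");crop(p,180,120,130,110,6,"pics/e1.png");print(sense()["tcp_pos"])
E
```

```text
time: 2.45
tcp_pos: [0.5428, -0.2601, 0.0543]
ee_rot: [-0.001, 0.992, 0.123, -0.001]
contact_force: [0.1, -0.3, 0.5]
opening: 0.704
[ 0.54331189 -0.26035883  0.05498655]
```

View pics/e1.png

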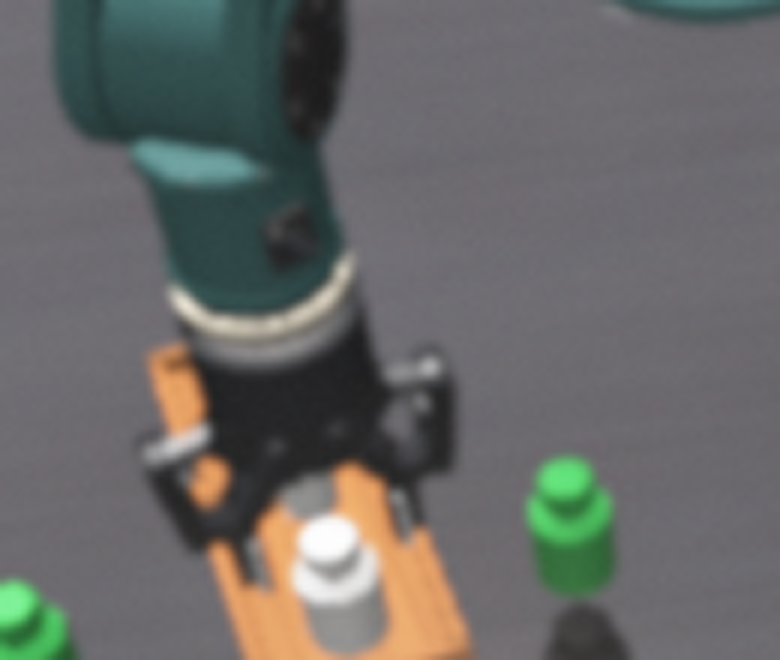

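The crop shows the fingertips at (258,585) and (405,540), on either side of the steel weight's knob at (328,540) and level with its lower part. I'm closing now.

```bash
python3 -m crank '[0,0,0,0,0,0,0,0,0,0,0,0,0,0,0,0,0,0,0,0,0,0,0,0,0,0,0,0,0,0,0,0,0,0,0,0]' 0.0 60
python3 -m crank '[0,0,-0.01,0,0,0,0,0,-0.015,0,0,0,0,0,-0.02,0,0,0,0,0,0,0,0,0,0,0,0,0,0,0]'
python3 - <<'E'
from h import *
p,d=grab_frame("scene");crop(p,180,120,130,110,6,"pics/f1.png");print(sense())
E
```

```text
time: 3.0
tcp_pos: [0.544, -0.2606, 0.0562]
ee_rot: [0.0, 0.992, 0.123, 0.0]
contact_force: [-1.6, 1.0, 6.0]
opening: 0.291
time: 3.42
tcp_pos: [0.5439, -0.2607, 0.1009]
ee_rot: [0.0, 0.992, 0.123, 0.001]
contact_force: [-0.0, 0.1, -4.3]
opening: 0.289
{'time': 3.4667, 'joint_positions': array([ 0.35697454,  0.6122709 ,  0.02077642,  1.981316  , -0.02288393,
        0.54902955, -0.93047647]), 'joint_velocities': array([-9.02070181e-04,  1.98666910e-02, -4.90274283e-04,  1.51689037e-02,
       -9.43845861e-05,  9.43406564e-03,  6.53159521e-05]), 'effort': array([ 3.15651367e-02, -5.30281556e+01,  1.33140665e+00, -1.45255449e+01,
        1.02085076e-02, -8.03348422e-02, -7.69837834e-05]), 'tcp_pos': array([ 0.54302555, -0.26025005,  0.1000223 ]), 'ee_rot': array([-1.92747509e-04,  9.92395121e-01,  1.23092495e-01, -3.53722085e-04]), 'contact_force': array([ 0.35001231,  0.00779518, -5.54762954]), 'ft_torque': array([ 0.01745714, -0.01066421,  0.0206506 ]), 'opening': 0.29106670210984914}
```

View pics/f1.png

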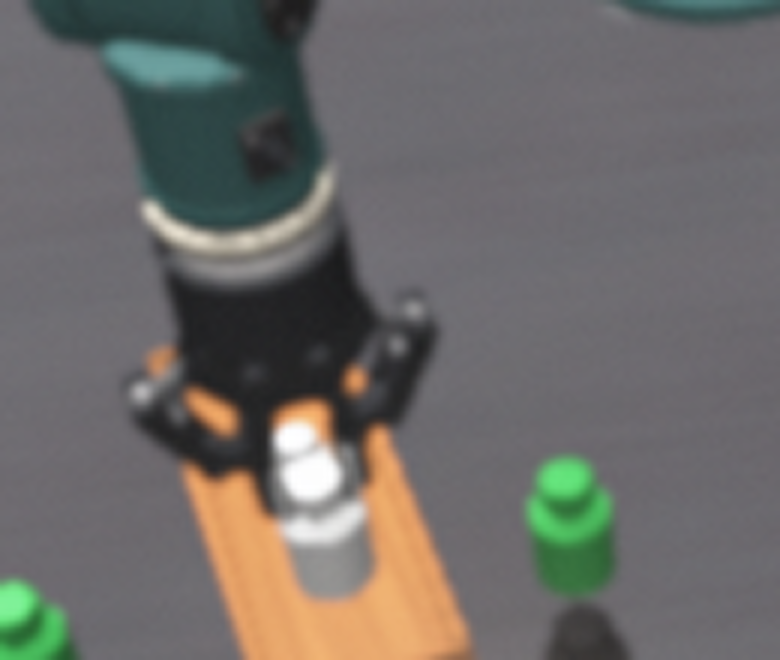

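The weight is lifted: about 5 N more load on the wrist, and it hangs upright between the fingers at crop (310,480). I'm carrying it above the pan.

```bash
python3 -m crank '[0,0,-0.02,0,0,0,0,0,-0.034,0,0,0,0,0,-0.034,0,0,0,0.0034,-0.016,-0.034,0,0,0,0.0067,-0.0315,-0.013,0,0,0,0.0067,-0.0315,0,0,0,0,0.0067,-0.0315,0,0,0,0,0.0067,-0.0315,0,0,0,0,0.0067,-0.0315,0,0,0,0,0.0067,-0.0315,0,0,0,0,0.0067,-0.0315,0,0,0,0,0.0067,-0.0315,0,0,0,0]'
python3 -m crank '[0.0067,-0.0315,0,0,0,0,0.0067,-0.0315,0,0,0,0,0.0067,-0.0315,0,0,0,0,0.0037,-0.0153,0,0,0,0,0,0,0,0,0,0,0,0,0,0,0,0]'
python3 -m crank '[0,0,0,0,0,0]'
```

```text
time: 4.47
tcp_pos: [0.5316, 0.0147, 0.2337]
ee_rot: [-0.0, 0.992, 0.123, -0.002]
contact_force: [0.6, -0.7, -4.9]
opening: 0.284
time: 4.97
tcp_pos: [0.5282, 0.1267, 0.2338]
ee_rot: [0.0, 0.992, 0.125, -0.002]
contact_force: [-0.5, -0.7, -5.5]
opening: 0.283
time: 5.05
tcp_pos: [0.5286, 0.1242, 0.2341]
ee_rot: [0.001, 0.992, 0.123, -0.002]
contact_force: [-0.3, 0.1, -5.5]
opening: 0.287
```

```bash
python3 -m crank '[0,0,0.022,0,0,0,0,0,0.022,0,0,0,0,0,0.018,0,0,0,0,0,0,0,0,0,0,0,0,0,0,0]'
python3 - <<'E'
from h import *
for n in("scene","top"):
    p,d=grab_frame(n);cv2.imwrite(f"pics/{n}2.png",p)
    if n=="scene":crop(p,315,90,130,130,5,"pics/g1.png")
    else:crop(p,195,150,130,120,5,"pics/g2.png")
s=sense();print(s["tcp_pos"])
E
```

```text
time: 5.47
tcp_pos: [0.5287, 0.1235, 0.1724]
ee_rot: [0.001, 0.993, 0.122, -0.002]
contact_force: [0.9, 0.1, -4.8]
opening: 0.289
[0.53059478 0.12484903 0.17427573]
```

View pics/g1.png

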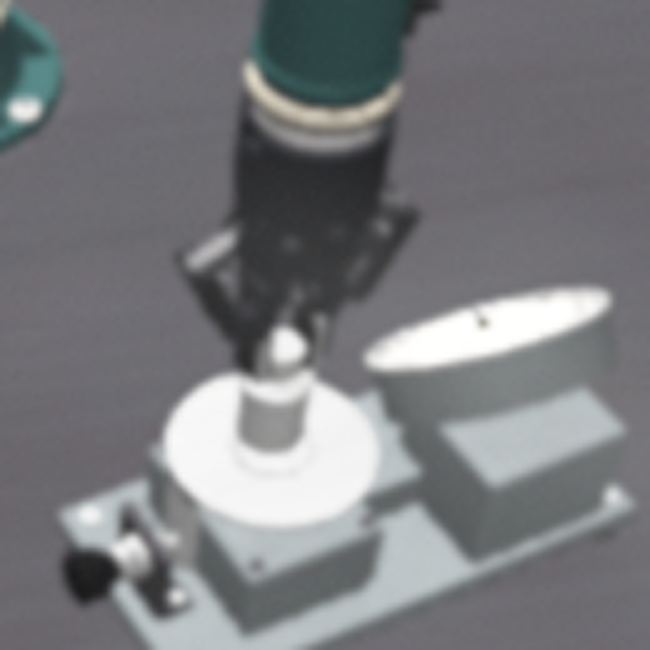

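View pics/g2.png

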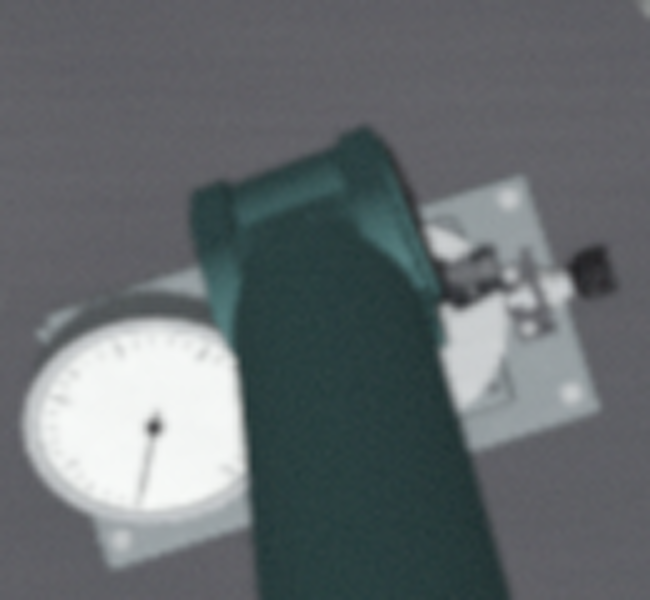

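```bash
python3 -m crank '[0,0,0.005,0,0,0,0,0,0.004,0,0,0,0,0,0,0,0,0]'
python3 -m crank '[0,0,0.0015,0,0,0,0,0,0,0,0,0]'
python3 -m crank '[0,0,0.0015,0,0,0,0,0,0,0,0,0]'
```

```text
time: 5.82
tcp_pos: [0.5295, 0.1255, 0.1644]
ee_rot: [0.0, 0.992, 0.123, -0.0]
contact_force: [-0.4, 0.2, -5.1]
opening: 0.294
time: 5.98
tcp_pos: [0.5296, 0.1257, 0.163]
ee_rot: [-0.0, 0.992, 0.123, 0.0]
contact_force: [-0.6, -0.7, -4.7]
opening: 0.289
time: 6.15
tcp_pos: [0.5296, 0.1257, 0.1614]
ee_rot: [0.0, 0.992, 0.123, -0.0]
contact_force: [0.5, 0.9, -5.2]
opening: 0.284
```

```bash
python3 -m crank '[0,0,0.001,0,0,0,0,0,0,0,0,0]'
python3 -m crank '[0,0,0.001,0,0,0,0,0,0,0,0,0]'
```

```text
time: 6.32
tcp_pos: [0.5297, 0.1257, 0.1606]
ee_rot: [-0.0, 0.992, 0.123, -0.0]
contact_force: [-0.2, -0.5, -3.1]
opening: 0.287
time: 6.48
tcp_pos: [0.5298, 0.1257, 0.1601]
ee_rot: [-0.0, 0.992, 0.123, 0.0]
contact_force: [-2.0, -0.3, 1.4]
opening: 0.286
```

```bash
python3 -m crank '[0,0,0,0,0,0,0,0,0,0,0,0,0,0,0,0,0,0,0,0,0,0,0,0,0,0,0,0,0,0]' 0.06
python3 -m crank '[0,0,-0.012,0,0,0,0,0,-0.03,0,0,0,0,0,-0.03,0,0,0,0,0,-0.02,0,0,0,0,0,0,0,0,0]'
python3 - <<'E'
from h import *
for n in("scene",):
    p,d=grab_frame(n);cv2.imwrite(f"pics/{n}3.png",p)
    crop(p,315,90,130,130,5,"pics/h1.png")
s=sense();print(s["tcp_pos"],s["contact_force"])
E
```

```text
time: 6.9
tcp_pos: [0.5299, 0.1257, 0.1596]
ee_rot: [-0.0, 0.992, 0.123, 0.0]
contact_force: [0.2, -0.4, -0.6]
opening: 0.701
time: 7.32
tcp_pos: [0.5328, 0.1265, 0.256]
ee_rot: [-0.001, 0.992, 0.123, 0.005]
contact_force: [1.0, 0.3, 0.3]
opening: 0.706
[0.53145748 0.12611202 0.25392971] [-0.55605516 -0.16651133 -0.71879424]
```

View pics/h1.png

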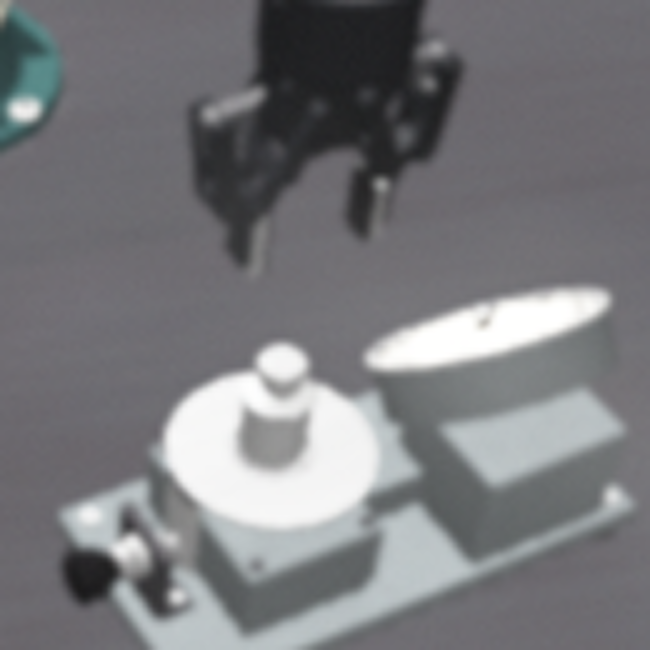

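```bash
python3 - <<'E'
from h import *
np.set_printoptions(precision=4,suppress=True)
print("weight top",plane("scene",(371.6,162),.180))
print(tri((315+106/6,135+418/6),(195+712/6,175+176/6)),plane("scene",(315+106/6,135+418/6),.06),plane("top",(195+712/6,175+176/6),.062))
s=cv2.imread("pics/scene0.png").astype(int);t=cv2.imread("pics/top0.png").astype(int)
for n,im,(x,y,w,h) in(("scene",s,(322,192,20,24)),("top",t,(306,194,18,20))):
    g=im[y:y+h,x:x+w].max(2);wt=np.clip(95-g,0,60).astype(float);wt[wt<15]=0
    # neck region excluded: largest comp
    k,l,st,c=cv2.connectedComponentsWithStats((wt>0).astype(np.uint8));i=1+np.argmax(st[1:,4]);m=l==i
    yy,xx=np.nonzero(m);print(n,st[i],c[i]+[x,y],np.average(xx,weights=wt[m])+x,np.average(yy,weights=wt[m])+y)
for yaw in(16.2,16.8,17.4):
    a=np.radians(yaw);print(yaw,np.array([.5285,.125])+.118*np.array([np.sin(a),-np.cos(a)]))
E
```

```text
weight top [0.5282 0.1257 0.18  ]
(array([0.5617, 0.0132, 0.0612]), np.float64(0.002409269430810247)) [0.561  0.0147 0.06  ] [0.5614 0.0121 0.062 ]
scene [ 5  8 12 11 97] [332.0928 204.6598] 332.19110060189166 204.73817712811694
top [ 2  5 11 11 86] [313.186  204.0116] 312.9594674556213 203.8189349112426
16.2 [0.5614 0.0117]
16.8 [0.5626 0.012 ]
17.4 [0.5638 0.0124]
```

```bash
python3 -m crank '[0.0007,0.0294,0,0,0,0,0.0007,0.0294,0,0,0,0,0.0007,0.0294,0,0,0,0,0.0007,0.0293,0,0,0,0,0,0,0.01,0,0,-7.1,0,0,0.01,0,0,-7.1,0,0,0.01,0,0,-7.1,0,0,0.01,0,0,-7.1,0,0,0.01,0,0,-7.1,0,0,0.01,0,0,-7.1,0,0,0.01,0,0,-7.1,0,0,0.01,0,0,-7.1]'
python3 -m crank '[0,0,0,0,0,-7.1,0,0,0,0,0,-7.1,0,0,0,0,0,-7.1,0,0,0,0,0,-7.1,0,0,0,0,0,-7.1,0,0,0,0,0,0,0,0,0,0,0,0]'
python3 - <<'E'
from h import *
for n in("scene","top"):
    p,d=grab_frame(n);cv2.imwrite(f"pics/{n}4.png",p)
    if n=="scene":crop(p,305,110,110,110,5,"pics/i1.png")
    else:crop(p,255,160,90,90,6,"pics/i2.png")
s=sense();q=s["ee_rot"];print(s["tcp_pos"],q,s["joint_positions"])
from scipy.spatial.transform import Rotation as R
print(R.from_quat([q[1],q[2],q[3],q[0]]).as_matrix())
E
```

```text
time: 8.37
tcp_pos: [0.56, 0.0123, 0.1696]
ee_rot: [-0.001, 0.813, 0.583, -0.001]
contact_force: [0.3, -0.4, -0.7]
opening: 0.701
time: 8.95
tcp_pos: [0.5602, 0.0121, 0.1704]
ee_rot: [-0.001, 0.6, 0.8, -0.0]
contact_force: [-0.1, -0.3, -0.6]
opening: 0.705
[0.56059185 0.01225359 0.17085016] [-5.05884152e-04  5.99726625e-01  8.00204716e-01 -3.61795047e-04] [ 0.20824394  0.49637462 -0.42074784  2.01800847  0.31033074  0.68960246
 -0.12492578]
[[-2.80655438e-01  9.59807782e-01 -1.24357801e-03]
 [ 9.59808514e-01  2.80655688e-01  2.77641850e-05]
 [ 3.75665523e-04 -1.18580460e-03 -9.99999226e-01]]
```

View pics/i1.png

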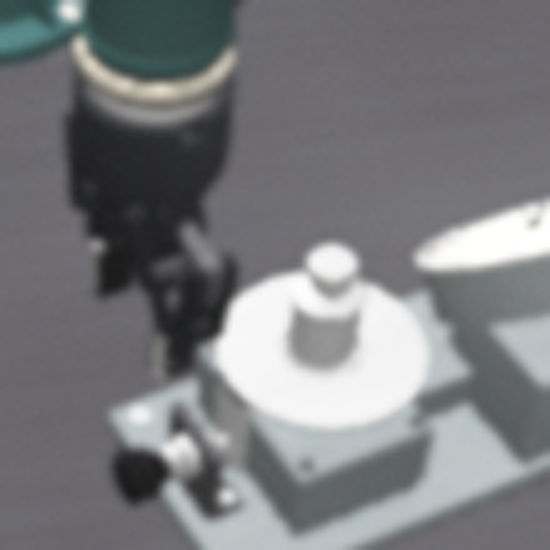

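View pics/i2.png

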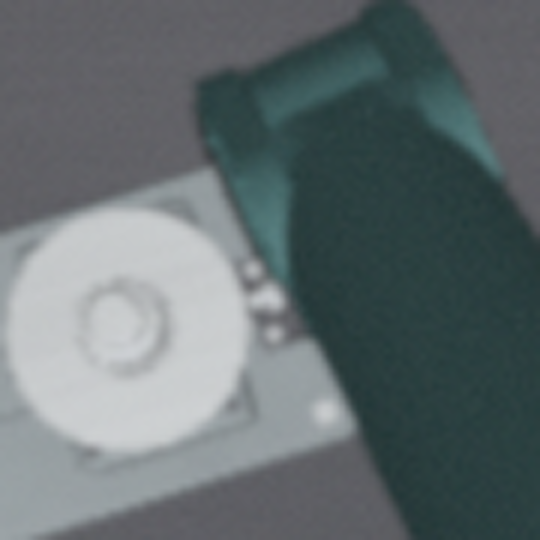

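The scene crop shows the weight upright at crop (325,310). The top crop has it inside the engraved ring at (122,322). The plunger knob is at (140,475), directly below the fingers, and the jaws are along the balance's x. I'm going down in two steps.

```bash
python3 -m crank '[-0.001,0.0017,0.02,0,0,-0.5,0,0,0.03,0,0,0,0,0,0.025,0,0,0,0,0,0.01,0,0,0,0,0,0,0,0,0,0,0,0,0,0,0]'
python3 - <<'E'
from h import *
p,d=grab_frame("scene");crop(p,305,110,110,110,5,"pics/j1.png")
s=sense();print(s["tcp_pos"],s["contact_force"])
E
```

```text
time: 9.55
tcp_pos: [0.563, 0.0121, 0.0865]
ee_rot: [-0.0, 0.595, 0.803, -0.0]
contact_force: [1.3, -0.1, 0.7]
opening: 0.701
[0.5637448  0.01226092 0.08729229] [ 0.01812136 -0.2179743  -0.101639  ]
```

View pics/j1.png

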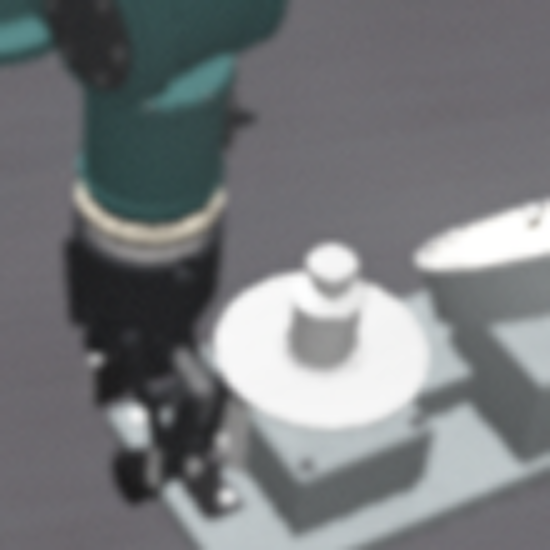

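```bash
python3 -m crank '[0,0,0.016,0,0,0,0,0,0.016,0,0,0,0,0,0.014,0,0,0,0,0,0,0,0,0,0,0,0,0,0,0]'
python3 -m crank '[0,0,0,0,0,0]'
python3 - <<'E'
from h import *
p,d=grab_frame("scene");crop(p,315,160,60,60,10,"pics/k1.png")
p,d=grab_frame("top");crop(p,255,160,90,90,6,"pics/k2.png")
s=sense();print(s["tcp_pos"],s["contact_force"])
E
```

```text
time: 10.02
tcp_pos: [0.5636, 0.012, 0.0414]
ee_rot: [0.0, 0.595, 0.804, 0.0]
contact_force: [-0.4, -0.2, 0.1]
opening: 0.704
time: 10.1
tcp_pos: [0.5641, 0.0121, 0.042]
ee_rot: [0.001, 0.595, 0.803, 0.001]
contact_force: [-0.2, 0.0, 0.2]
opening: 0.706
[0.56405384 0.01199798 0.04188056] [ 0.09671402 -0.04632356 -0.04230961]
```

View pics/k1.png

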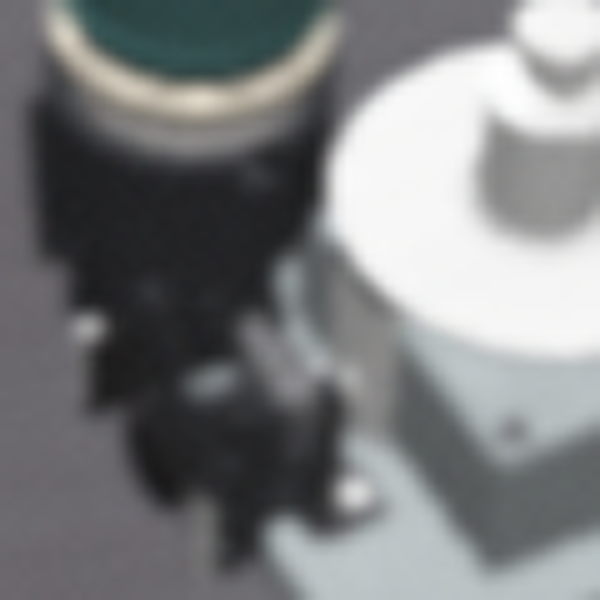

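View pics/k2.png

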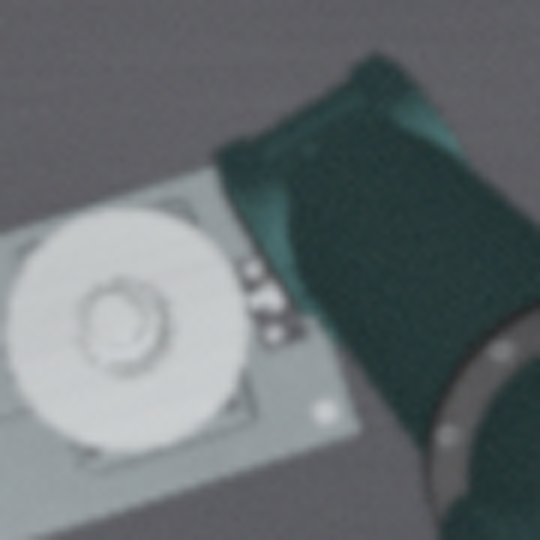

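The weight is untouched. The fingers straddle the black knob: the near finger is at crop (230,520), beside the head at (160,450). I'm closing with a firm grip.

```bash
python3 -m crank '[0,-0.0015,0.001,0,0,0,0,0,0,0,0,0,0,0,0,0,0,0,0,0,0,0,0,0,0,0,0,0,0,0,0,0,0,0,0,0]' 0.0 80
python3 -m crank '[0,0,0,0,0,0,0,0,0,0,0,0]'
```

```text
time: 10.7
tcp_pos: [0.5646, 0.0122, 0.0408]
ee_rot: [0.002, 0.595, 0.804, 0.002]
contact_force: [3.6, -0.6, 6.1]
opening: 0.328
time: 10.87
tcp_pos: [0.5646, 0.0122, 0.0408]
ee_rot: [0.002, 0.595, 0.804, 0.002]
contact_force: [3.0, 1.3, 5.3]
opening: 0.329
```

```bash
python3 -m crank '[-0.002,0,0,0,0,0,-0.002,0,0,0,0,0,-0.001,0,0,0,0,0,0,0,0,0,0,0]'
python3 -m crank '[-0.002,0,0,0,0,0,-0.0015,0,0,0,0,0,-0.0015,0,0,0,0,0,0,0,0,0,0,0,0,0,0,0,0,0]'
python3 - <<'E'
from h import *
p,d=grab_frame("scene");crop(p,315,130,80,90,6,"pics/l1.png")
E
```

```text
time: 11.2
tcp_pos: [0.5646, 0.0121, 0.0407]
ee_rot: [-0.0, 0.594, 0.804, 0.004]
contact_force: [0.1, 7.6, 7.6]
opening: 0.327
time: 11.62
tcp_pos: [0.5657, 0.0084, 0.0408]
ee_rot: [-0.001, 0.594, 0.805, 0.004]
contact_force: [-0.7, 9.9, 6.6]
opening: 0.33
```

View pics/l1.png

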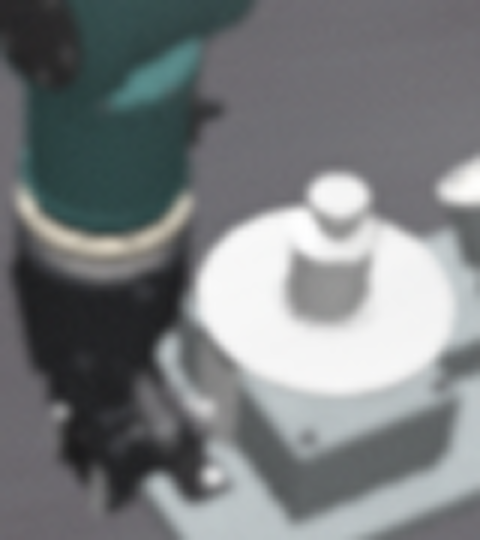

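```bash
python3 -m crank '[-0.002,0,0,0,0,0,-0.002,0,0,0,0,0,-0.002,0,0,0,0,0,0,0,0,0,0,0,0,0,0,0,0,0]'
python3 -m crank '[-0.002,0,0,0,0,0,-0.002,0,0,0,0,0,-0.002,0,0,0,0,0,0,0,0,0,0,0,0,0,0,0,0,0]'
```

```text
time: 12.08
tcp_pos: [0.5671, 0.0038, 0.0407]
ee_rot: [-0.001, 0.594, 0.805, 0.005]
contact_force: [-0.8, 11.9, 7.3]
opening: 0.323
time: 12.5
tcp_pos: [0.5685, -0.0005, 0.0407]
ee_rot: [-0.002, 0.593, 0.805, 0.005]
contact_force: [-2.2, 13.5, 6.8]
opening: 0.326
```

```bash
python3 -m crank '[-0.002,0,0,0,0,0,-0.002,0,0,0,0,0,0,0,0,0,0,0,0,0,0,0,0,0]'
python3 -m crank '[-0.002,0,0,0,0,0,-0.002,0,0,0,0,0,0,0,0,0,0,0,0,0,0,0,0,0]'
```

```text
time: 12.83
tcp_pos: [0.5687, -0.0013, 0.0407]
ee_rot: [-0.003, 0.592, 0.806, 0.006]
contact_force: [-4.6, 18.1, 8.5]
opening: 0.323
time: 13.17
tcp_pos: [0.5687, -0.0012, 0.0406]
ee_rot: [-0.005, 0.591, 0.806, 0.007]
contact_force: [-6.7, 24.0, 9.6]
opening: 0.324
```

```bash
python3 -m crank '[0,0,0,0,0,0,0,0,0,0,0,0,0,0,0,0,0,0,0,0,0,0,0,0,0,0,0,0,0,0,0,0,0,0,0,0,0,0,0,0,0,0,0,0,0,0,0,0,0,0,0,0,0,0,0,0,0,0,0,0]'
python3 - <<'E'
from h import *
np.set_printoptions(precision=4,suppress=True)
p,d=grab_frame("scene");cv2.imwrite("pics/sceneF.png",p);crop(p,315,130,90,90,6,"pics/m1.png")
a,d=grab_frame("top");cv2.imwrite("pics/topF.png",a);crop(a,195,175,130,95,6,"pics/m2.png")
g=p[158:203,340:400].min(2)>215;print(sense()["tcp_pos"],sense()["contact_force"])
E
```

```text
time: 14.0
tcp_pos: [0.5687, -0.0013, 0.0406]
ee_rot: [-0.005, 0.591, 0.806, 0.007]
contact_force: [-6.2, 22.9, 10.2]
opening: 0.321
[ 0.5687 -0.0012  0.0406] [-5.985  23.6905  9.3266]
```

View pics/m1.png

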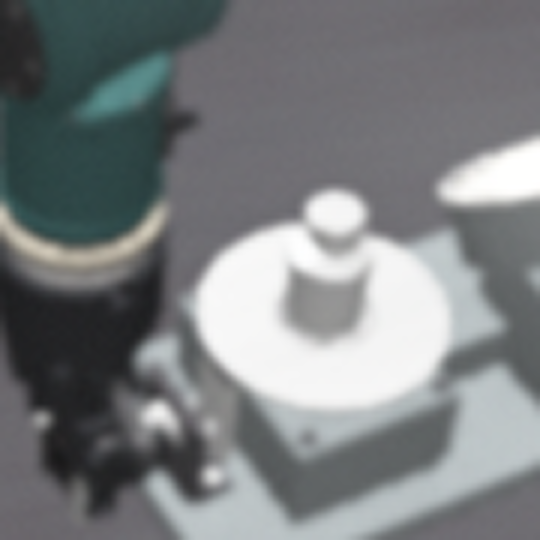

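View pics/m2.png

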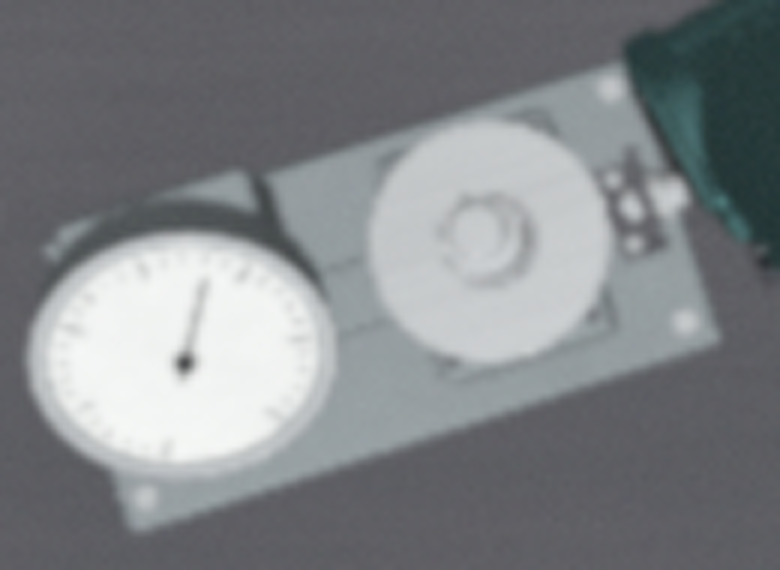

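The pan ellipse in the scene crop dropped by about 16 px (2.7 px unscaled, about 12 mm). The dial pointer swung half a turn, from crop (168,450) to (205,285). The weight stands upright inside the ring. The plunger is at its stop: travel is about 14 mm, and the last 4 mm of commanded pull only raised the force. It holds steady.

```bash
python3 - <<'E'
from bench import *
print(hand_in()); s=sense();print(s["tcp_pos"],s["contact_force"],s["opening"])
E
```

```text
the job is handed in; nothing more can be done
None
the job is handed in; nothing more can be done
```

The job is handed in, with the plunger still held back at its stop and the pan free under the weight. No verdict was reported.

- **Weight:** I took the steel 500 g weight from the tray by its knob, stood it on the locked pan and let it go. It measured about 1 mm from the pan's centre and stood upright inside the engraved ring.
- **Plunger:** I gripped the knob at 80 N and pulled it straight back. It came to rest against its stop after about 14 mm of tool travel. The last 4 mm of commanded pull only raised the force, to about 24 N, and the reading stayed steady for about 0.8 s.
- **Pan and dial:** In the last pictures the pan had sunk by about 12 mm, estimated from a shift of about 2.7 px. The dial pointer had swung about half a turn.

No check failed. The two cameras disagreed by 1.6 to 3.6 mm on the pan's centre and the knob, so I used their mean. I only inspected the balance in the final pictures. I did not measure the other things on the bench again, but the arm passed above them and no unexpected contact force showed in the readings.

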